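Uncover the workpieces in a lidded stacking container

ROBOT

A 6-joint arm with a two-finger parallel gripper is mounted at the origin on the work surface. World frame = base frame: x ahead of the robot, y to its left, z up, the work surface at z = 0. Lengths are in m, angles in rad, forces in N, time in s.
With the tool pointing down it reaches from about 0.25 to 0.725 m from the base axis. Payload 4 kg.
Tool frame: the origin (TCP) lies on the centre line of the jaws, within the pads' length; the fingertips stand 22 mm ahead of it and the grasp point (between the pads) lies 3 mm ahead of it; z points along the fingers, y is the line along which they close (so a half turn about z gives the same grasp; the last joint's range is limited). The gripper opens to 85 mm and grips with 20 to 120 N. Pads are 22 mm wide; open, the fingers measure 114 mm over their backs; the gripper's body (76 mm by 85 mm) begins 54 mm behind the grasp point. The pads swing forward as they close: fully open they stand 13 mm farther back than shut.
Start: joints at [-1.116, 0.241, 0.005, 1.335, 0, 1.571], TCP at [0.22, -0.449, 0.253] pointing down, gripper open.
Joint ranges: [-2.72, 2.72], [-1.05, 1.87], [-1.09, 1.28], [-1.99, 2.15], [-1.42, 1.44], [-3.14, 3.14]. Speed limits (rad/s): [2.79, 2.79, 3.14, 3.14, 3.14, 3.14].

INTERFACE

Orientations are given as a unit quaternion [x, y, z, w].
In Python, from workcell import bot gives the robot as it stands.
- The arm moves only by the shell command python3 -m inch 'ROWS'. ROWS is JSON, one flat list of numbers, 7 for each row, row after row: the shift along the world's x, y, z in mm, then the turn, a rotation vector about the world's x, y, z in rad, then the opening in per cent of the stroke, from 0 (shut) to 100 (fully open). A call has 1 to 8 rows; each row is the pose to reach, as a shift and turn from the pose commanded when the call began; what a row does not reach only later rows make up. A row lasts 1/12 s, in which the tool goes at most 41.7 mm and 7.16 degrees, less where a joint would pass 70% of its speed; a pose out of reach is approached as far as the arm can. A call with a gripper value outside its range is refused whole. The fingers move at their own pace and stop on an object; the grip force is fixed at half the most. Time passes only in rows, so rows that repeat a pose let the fingers close. It gives the time, the measured TCP pose, the force, the opening and the grip force at its end, in the units of the state.
- bot.get_obs(): the state, without advancing time (a new reading comes with each control period).
- bot.camera(name): name is "scene" or "top" or "wrist"; returns the picture (420x560x3 uint8, blue, green, red); there is no depth.
- bot.camera_info(name): a dict with "intrinsics" (3x3 intrinsics, pixels), "camera_from_world" (4x4, takes a point from world to camera coordinates); the wrist camera has in their place "hand_eye" (4x4, takes a point from camera to tool coordinates, whose origin is the TCP and whose axes are the flange's). Camera axes: x right, y down, z forward; pixel columns grow to the right and rows downward; lengths in m; the calibration is good to about 2 mm. A picture is of the moment at which its call begins: read the wrist's pose just before it. camera_info takes no time and is no camera call.
- bot.job_done(): hands the job in; it is judged then, once.
Trained networks look in the newest picture that a camera, given by its name, has taken for a name from the list of things; names that differ only in an ending like _2 or _b are one class to them, and where a whole thing is asked for, a point or a joint stands for the part that bears it (a point fixed in the world has none). Each returns a list of dicts, best first, with "confidence" (0 to 1); they miss things now and then, are a little off and sometimes report something else, mostly with a low value. They report only what shows in the picture. A call takes as long as a camera call.
- bot.silhouettes(camera, target): "mask" (420x560 bool, what is visible of it) and "uv" ([column, row] in pixels, amid what is visible of it).
- bot.spot_point(camera, target): "uv" ([column, row] in pixels: a listed point, or the origin of a listed thing).
The state is a dict: "clock": time; "joint_pos": joint angles; "joint_vel": joint speeds; "tau": joint torques, N m; "eef_pos": TCP position; "tool_rot": TCP orientation; "ft_force": force on the tool from outside, world axes, zero at the start; "ft_torque": the same for the moment, N m; "grip_width": finger opening in m; "grasp_force": force on a finger pad.
Only numpy, scipy, OpenCV 4.12 (cv2) and the standard library are available. Lean on these libraries where they do the work, as an engineer would, in place of code of your own. Each camera call takes 0.05 s, during which the arm holds its last target. There are 200 camera calls.

TASK

The workpieces in the grey container have to be uncovered so that they come to room temperature before they are measured. Take the loose lid by its grip lip and tip that end up by 15 degrees or more while the opposite edge stays on the container's rim; then lift the lid clear and set it down, without dropping it, flat and right way up on the black rubber mat, and let go. Do not shift the container, the workpieces in it or the other things on the bench.

Things in the scene. Friction and masses are not known exactly. Their poses are not given: they have to be found in the camera images.
- lid_lip (a point): Grip lip of the loose grey plastic lid: a hollow shell open below, mid short side, standing out over the container's end; 40 mm long outward, 44 mm wide (y), 18 mm tall, clear beside and below. Point: its centre, 123 mm from the lid's centre along -x, 9 mm above the plate's underside. Axes are the lid's: -x outward along the lip, z up. Can be gripped from above across its 44 mm width.
- lid: The lid, about 0.2 kg: plate 206 (x) by 156 mm (y), 4 mm thick, border standing 10 mm above the underside, lip on its -x end. A skirt 8 mm deep under the plate sits in the container's mouth with 3 mm play; nothing latches it. Origin: centre of the plate's underside, which rests on the rim 90 mm above the bench. Laid flat it stands on its skirt, plate underside 8 mm above the surface.
- lid_far (a point): Point on the lid's underside at the middle of the edge opposite the grip lip, 100 mm from the lid's centre along +x; axes as the lid's. The lid tips about this edge.
- rim_far (a point): Point on top of the container's rim, 90 mm above the bench, at the middle of the end away from the lip; lid_far rests here at the start. Axes are the container's: x from the lip's end to this end, z up.
- container: Open-topped grey plastic stacking container, 200 (x) by 150 (y) by 90 mm high, walls 5 mm, rim standing out 3 mm round the top, loose on the bench, about 2 kg. Origin: centre of its underside; axes x from the lip's end to the far end, z up. Inside is a dark foam bed, top 20 mm above the bench, and on it the workpieces.
- bushing: Steel stepped bushing, 58 mm diameter, 50 mm tall, upright on the foam bed inside the container in the half nearer to the lip. Its top is 70 mm above the bench, under the lid. Origin: centre of its underside.
- hub: Steel flanged hub, 72 mm diameter, 46 mm tall, upright on the foam bed in the half away from the lip. Origin: centre of its underside.
- mat_top (a point): Centre of the top of the black rubber mat, 340 mm (x) by 240 mm (y), 3 mm thick, fixed flat on the bench beside the container, on its left or its right. Axes: x along its long side, z up.
- joystick: Bystander: white joystick box, 90 by 140 mm and 82 mm tall over its stick, loose on the bench farther out. Origin: centre of its underside.
- ring_gauge: Bystander: steel setting ring, 84 mm diameter, 26 mm tall, loose on the bench at the left. Origin: centre of its underside.
- vblock: Bystander: dark steel V-block, 90 by 60 by 47 mm, loose on the bench at the right. Origin: centre of its underside.

How it is judged:
By the outcome, as a careful person would: the job done as asked, in the order asked, and still so for the second after the job is handed in, with the robot touching nothing.
It also fails if it takes over 48 s, if anything falls off the work surface, if the arm or the gripper's body presses on something with over 40 N, if the wrist force passes 120 N, or if a joint passes its speed limit or range.

## Working session

There is one attempt and no reset: what is moved stays moved. The work goes in short steps, Python scripts to look and compute and a shell command to move; the robot and the scene stay as the last step left them, time stands still between calls to the robot, and variables do not carry over. Pictures are saved under pics/ and viewed, at most 10 in all, crops included, and the job is handed in when it is done.

```bash
ls; mkdir -p pics; cat > h.py <<'E'
import numpy as np, cv2
from workcell import bot
from scipy.spatial.transform import Rotation as R
def cam(name):
    i=bot.camera_info(name); K=np.array(i["intrinsics"])
    if "camera_from_world" in i: T=np.array(i["camera_from_world"])
    else:
        o=bot.get_obs(); W=np.eye(4); W[:3,:3]=R.from_quat(o["tool_rot"]).as_matrix(); W[:3,3]=o["eef_pos"]
        T=np.linalg.inv(W@np.array(i["hand_eye"]))
    return K,T
def onz(name,uv,z):
    K,T=cam(name); C=np.linalg.inv(T); d=C[:3,:3]@np.linalg.inv(K)@np.array([*uv,1.]); c=C[:3,3]
    return c+d*(z-c[2])/d[2]
def proj(name,p):
    K,T=cam(name); q=K@(T[:3,:3]@np.array(p)+T[:3,3]); return q[:2]/q[2]
E
python3 - <<'E'
from h import *
Z=dict(lid_lip=.099,lid=.09,lid_far=.09,rim_far=.09,mat_top=.003,container=0,joystick=0,ring_gauge=0,vblock=0)
for c in("top","scene"):
    cv2.imwrite(f"pics/{c}0.png",bot.camera(c))
    for n,z in Z.items():
        for d in bot.spot_point(c,n)[:1]: print(c,n,np.round(d["uv"],1),round(d["confidence"],2),np.round(onz(c,d["uv"],z),3))
    for d in bot.silhouettes(c,"lid")[:1]:
        m=d["mask"].astype(np.uint8); cs=max(cv2.findContours(m,0,2)[0],key=cv2.contourArea)
        print(c,"lidmask",[np.round(onz(c,p,.1),3).tolist() for p in cv2.boxPoints(cv2.minAreaRect(cs))])
    for d in bot.silhouettes(c,"mat_top")[:1]:
        m=d["mask"].astype(np.uint8); cs=max(cv2.findContours(m,0,2)[0],key=cv2.contourArea)
        print(c,"matmask",[np.round(onz(c,p,.003),3).tolist() for p in cv2.boxPoints(cv2.minAreaRect(cs))])
print(bot.get_obs())
E
```

```text
pics
top lid_lip [354.5 268.9] 0.61 [ 0.475 -0.216  0.099]
top lid [347.5 227.4] 0.63 [ 0.596 -0.192  0.09 ]
top lid_far [343.4 197. ] 0.67 [ 0.688 -0.176  0.09 ]
top mat_top [224.2 224. ] 0.8 [0.594 0.186 0.003]
top joystick [291.8 167. ] 0.73 [ 0.798 -0.015  0.   ]
top ring_gauge [292.  169.7] 0.75 [ 0.789 -0.016  0.   ]
top vblock [456.3 235.2] 0.85 [ 0.612 -0.548  0.   ]
top lidmask [[0.677, -0.094, 0.1], [0.715, -0.252, 0.1], [0.47, -0.298, 0.1], [0.435, -0.146, 0.1]]
scene lid_lip [198.7 222.5] 0.87 [ 0.462 -0.208  0.099]
scene lid [231.  235.4] 0.78 [ 0.588 -0.197  0.09 ]
scene lid_far [261.2 239.5] 0.6 [ 0.687 -0.163  0.09 ]
scene rim_far [260.2 243.8] 0.63 [ 0.693 -0.181  0.09 ]
scene mat_top [286.8 184.9] 0.92 [0.596 0.188 0.003]
scene container [235.3 253.5] 0.71 [ 0.599 -0.2    0.   ]
scene joystick [310.2 240.7] 0.92 [ 0.805 -0.023  0.   ]
scene ring_gauge [323.5 141.8] 0.67 [0.608 0.509 0.   ]
scene vblock [178.8 334.9] 0.79 [ 0.615 -0.547  0.   ]
scene lidmask [[0.489, -0.303, 0.1], [0.414, -0.142, 0.1], [0.68, -0.097, 0.1], [0.734, -0.256, 0.1]]
scene matmask [[0.451, 0.048, 0.003], [0.359, 0.294, 0.003], [0.751, 0.324, 0.003], [0.805, 0.087, 0.003]]
{'clock': 1.2, 'joint_pos': array([-1.11601843e+00,  2.40587927e-01,  5.00086578e-03,  1.33520521e+00,
        9.47155202e-06,  1.57077741e+00]), 'joint_vel': array([-0.00021657, -0.00155882, -0.00143204, -0.00010408,  0.00043669,
        0.00132339]), 'tau': array([ 1.03773702e-03, -3.72219837e+01,  2.52691358e+01,  1.25929331e-03,
        1.29694549e-04, -7.00683714e-06]), 'eef_pos': array([ 0.21963283, -0.44917617,  0.25331283]), 'tool_rot': array([9.74256204e-01, 2.25443671e-01, 5.07122957e-06, 9.09048509e-07]), 'ft_force': array([-0.04655001, -0.58371298,  0.51228286]), 'ft_torque': array([-0.016459  ,  0.0226777 , -0.07987019]), 'grasp_force': 0.0, 'grip_width': 0.08510673941117483}
```

View pics/top0.png

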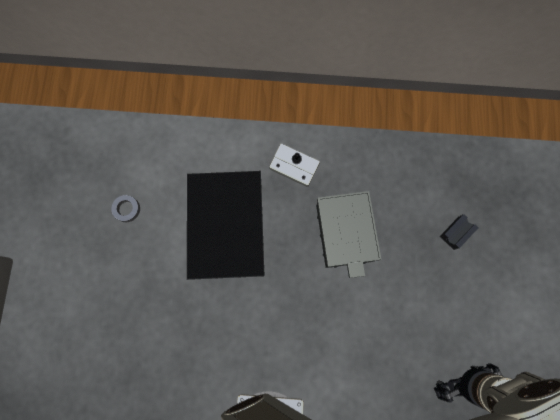

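View pics/scene0.png

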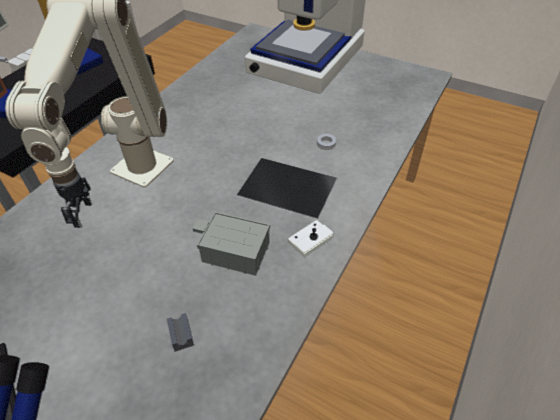

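```bash
python3 - <<'E'
from h import *
o=bot.get_obs(); M=R.from_quat(o["tool_rot"]).as_matrix(); print(M.round(3))
print(bot.camera_info("wrist"))
m=bot.camera("top"); 
for d in bot.silhouettes("top","mat_top")[:2]: 
    k=d["mask"].astype(np.uint8); cs=max(cv2.findContours(k,0,2)[0],key=cv2.contourArea); print([np.round(onz("top",p,.003),3).tolist() for p in cv2.boxPoints(cv2.minAreaRect(cs))])
d=np.array([.59-.47,-.192+.214]);print(np.arctan2(*d[::-1]))
E
```

```text
[[ 0.898  0.439  0.   ]
 [ 0.439 -0.898  0.   ]
 [ 0.     0.    -1.   ]]
{'intrinsics': array([[297.79759712,   0.        , 279.25386523],
       [  0.        , 297.79759712, 210.21492636],
       [  0.        ,   0.        ,   1.        ]]), 'hand_eye': array([[-3.46934784e-04, -9.44938506e-01, -3.27247764e-01,
         8.38526049e-02],
       [ 9.99999855e-01, -1.93123725e-04, -5.02508215e-04,
         1.04046910e-03],
       [ 4.11640055e-04, -3.27247890e-01,  9.44938436e-01,
        -1.20155118e-01],
       [ 0.00000000e+00,  0.00000000e+00,  0.00000000e+00,
         1.00000000e+00]])}
[[0.751, 0.335, 0.003], [0.778, 0.086, 0.003], [0.44, 0.047, 0.003], [0.414, 0.283, 0.003]]
0.18131977440149016
```

The top view shows the lid at about px (348,229) with its lip at (357,270). The mat is at (225,225), left of the container, and the joystick is at (295,164). The scene view agrees. The top-camera ring_gauge report is really the joystick. Lip is at about (0.473,-0.214), lid yaw about 0.18 rad.

```bash
python3 -m inch '[20,18,0,0,0,-0.05,100, 52,48,0,0,0,-0.12,100, 82,76,0,0,0,-0.18,100, 112,104,0,0,0,-0.23,100, 142,132,0,0,0,-0.27,100, 172,160,0,0,0,-0.27,100, 202,188,0,0,0,-0.27,100, 222,206,0,0,0,-0.27,100]' && python3 -m inch '[20,18,0,0,0,0,100, 30,28,-10,0,0,0,100, 30,28,-20,0,0,0,100, 30,28,-20,0,0,0,100]'
python3 - <<'E'
from h import *
o=bot.get_obs(); print(o["clock"],o["eef_pos"],R.from_quat(o["tool_rot"]).as_matrix().round(3).tolist())
cv2.imwrite("pics/w1.png",bot.camera("wrist"))
for n,z in dict(lid_lip=.099,lid=.09,lid_far=.09).items():
    for d in bot.spot_point("wrist",n)[:1]: print(n,np.round(d["uv"],1),d["confidence"],onz("wrist",d["uv"],z).round(4))
E
```

```text
clock: 1.97
eef_pos: [0.4438, -0.2405, 0.2534]
tool_rot: [0.996, 0.094, 0.001, -0.0]
ft_force: [0.3, -0.4, 0.6]
grip_width: 0.0851
grasp_force: 0.0
clock: 2.3
eef_pos: [0.4708, -0.2141, 0.2309]
tool_rot: [0.996, 0.093, -0.002, -0.001]
ft_force: [-0.6, 0.7, -0.0]
grip_width: 0.0854
grasp_force: 0.0
2.3 [ 0.47076572 -0.21411938  0.23093658] [[0.983, 0.186, -0.004], [0.186, -0.983, 0.001], [-0.004, -0.002, -1.0]]
lid_lip [287.9 206.3] 0.86 [ 0.4719 -0.224   0.099 ]
lid [279.3  49.7] 0.83 [ 0.5956 -0.1938  0.09  ]
```

View pics/w1.png

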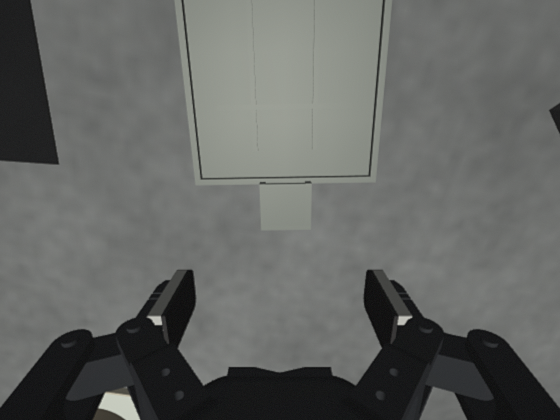

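The wrist view shows the lip at columns 260–312, rows 182–230, slightly right of the jaws' centre line. The lid's near edge runs from (196,185) to (376,182).

```bash
python3 - <<'E'
from h import *
p=[onz("wrist",u,.108) for u in((260,183),(312,182),(311,230),(262,230))]; c=np.mean(p,0); print("lip",np.round(p,4).tolist(),c)
e=[onz("wrist",u,.1) for u in((196,185),(376,182))]; v=e[0]-e[1]; print("edge",np.linalg.norm(v),"yaw",np.arctan2(-v[0],v[1]),np.mean(e,0))
f=[onz("wrist",u,.1) for u in((386,0),(376,182),(177,0),(196,185))]; 
for a,b in((0,1),(2,3)): w=f[a]-f[b]; print("side yaw",np.arctan2(w[1],w[0]))
M=R.from_quat(bot.get_obs()["tool_rot"]).as_matrix(); print("tool yaw",np.arctan2(M[1,0],M[0,0]))
E
```

```text
lip [[0.4913, -0.1968, 0.108], [0.5001, -0.2399, 0.108], [0.457, -0.2486, 0.108], [0.449, -0.2055, 0.108]] [ 0.47434318 -0.22272083  0.108     ]
edge 0.15746518029088458 yaw 0.19989705480750258 [ 0.49287953 -0.21897186  0.1       ]
side yaw 0.23547690768427365
side yaw 0.19120095273611468
tool yaw 0.18315995833762796
```

```bash
python3 -m inch '[3,-8,-10,0,0,0.02,100, 3,-8,-35,0,0,0.02,100, 3,-8,-60,0,0,0.02,100, 3,-8,-85,0,0,0.02,100, 3,-8,-105,0,0,0.02,100, 3,-8,-115,0,0,0.02,100, 3,-8,-120,0,0,0.02,100, 3,-8,-120,0,0,0.02,100]'
python3 - <<'E'
from h import *
o=bot.get_obs(); print(o["clock"],o["eef_pos"],R.from_quat(o["tool_rot"]).as_matrix().round(3).tolist())
cv2.imwrite("pics/w2.png",bot.camera("wrist"))
print(proj("wrist",(.4735,-.222,.108)))
E
```

```text
clock: 3.17
eef_pos: [0.4741, -0.2236, 0.113]
tool_rot: [0.995, 0.102, -0.0, -0.0]
ft_force: [-0.7, -0.4, 0.0]
grip_width: 0.0853
grasp_force: 0.0
3.1667 [ 0.47411586 -0.2235983   0.11300786] [[0.979, 0.202, -0.001], [0.202, -0.979, 0.0], [-0.001, -0.001, -1.0]]
[273.00003539 289.39595608]
```

View pics/w2.png

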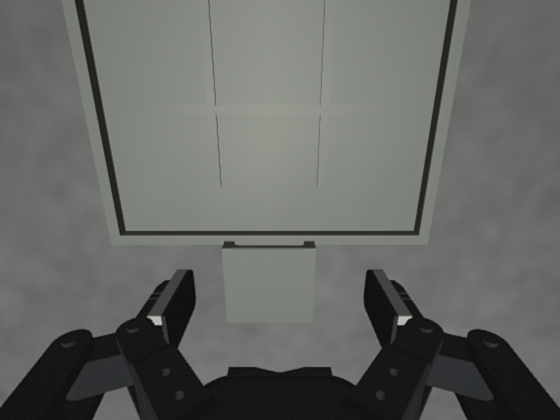

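The lip spans columns 223–316 (centre 269) against the jaw centre at 279, so I shift about 4.5 mm in +y, go down 3 mm and close.

```bash
python3 -m inch '[0,4.5,-3,0,0,0,100, 0,4.5,-3,0,0,0,100, 0,4.5,-3,0,0,0,60, 0,4.5,-3,0,0,0,40, 0,4.5,-3,0,0,0,20, 0,4.5,-3,0,0,0,0, 0,4.5,-3,0,0,0,0, 0,4.5,-3,0,0,0,0]' && python3 -m inch '[0,0,0,0,0,0,0, 0,0,0,0,0,0,0, 0,0,0,0,0,0,0, 0,0,0,0,0,0,0]'
python3 - <<'E'
from h import *
o=bot.get_obs(); print(o["eef_pos"],o["ft_force"],o["ft_torque"])
# tipping about lid_far by a: shift of TCP
y=.205; ax=np.array([-np.sin(y),np.cos(y),0]); piv=np.array([.4735,-.2185,.09])+.223*np.array([np.cos(y),np.sin(y),0])
print("pivot",piv)
for a in np.deg2rad([3,6,9,12,15,18,20]):
    r=R.from_rotvec(a*ax); print(round(np.rad2deg(a)),((r.apply(o["eef_pos"]-piv)+piv-o["eef_pos"])*1e3).round(1),r.as_rotvec().round(3))
E
```

```text
clock: 3.88
eef_pos: [0.4751, -0.2188, 0.111]
tool_rot: [0.995, 0.102, 0.001, 0.0]
ft_force: [-0.9, 1.5, 4.6]
grip_width: 0.0426
grasp_force: 61.9
clock: 4.22
eef_pos: [0.4751, -0.2188, 0.1111]
tool_rot: [0.995, 0.102, 0.001, 0.0]
ft_force: [-0.7, 0.6, 6.2]
grip_width: 0.0426
grasp_force: 61.9
[ 0.47509294 -0.21880708  0.11106785] [-0.67092649  0.61025518  6.2134482 ] [0.21698267 0.15176792 0.00041335]
pivot [ 0.6918306  -0.17310452  0.09      ]
3 [ 1.4  0.3 11.6] [-0.011  0.051  0.   ]
6 [ 3.3  0.7 23. ] [-0.021  0.103  0.   ]
9 [ 5.9  1.2 34.4] [-0.032  0.154  0.   ]
12 [ 9.   1.9 45.6] [-0.043  0.205  0.   ]
15 [12.7  2.6 56.6] [-0.053  0.256  0.   ]
18 [17.   3.5 67.4] [-0.064  0.308  0.   ]
20 [20.1  4.2 74.5] [-0.071  0.342  0.   ]
```

```bash
python3 -m inch '[0.5,0,5.5,-0.005,0.026,0,0, 1.4,0.3,11,-0.011,0.052,0,0, 2.3,0.5,17,-0.016,0.078,0,0, 3.3,0.7,22.5,-0.021,0.103,0,0, 4.5,1,28,-0.027,0.128,0,0, 5.9,1.2,33.7,-0.032,0.154,0,0, 5.9,1.2,33.7,-0.032,0.154,0,0]'
python3 - <<'E'
from h import *
cv2.imwrite("pics/s3.png",bot.camera("scene")[180:300,160:300].repeat(5,0).repeat(5,1))
o=bot.get_obs();print(o["eef_pos"],o["ft_force"],o["ft_torque"],o["grip_width"])
E
```

```text
clock: 4.8
eef_pos: [0.4817, -0.2175, 0.1444]
tool_rot: [0.992, 0.102, -0.078, 0.008]
ft_force: [-0.8, -0.9, -0.6]
grip_width: 0.0429
grasp_force: 61.3
[ 0.48151138 -0.21749124  0.14384365] [ 1.97469283 -0.76710025 -0.47784926] [ 0.01408723 -0.68566132  0.00284625] 0.04265642505064215
```

View pics/s3.png

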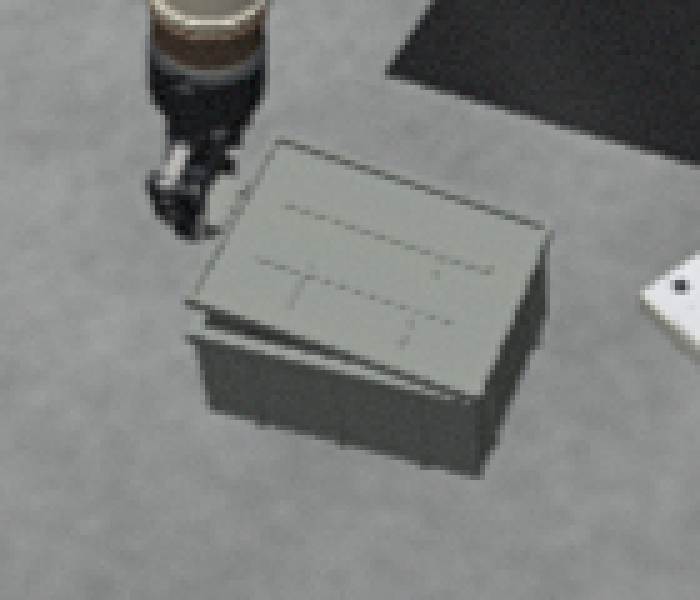

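The crop shows the lip end raised and the far edge still on the rim, and the torque implies about 4 N of contact there. I continue to 20°.

```bash
python3 -m inch '[1.5,0.3,5.5,-0.005,0.026,0,0, 3.1,0.7,11,-0.011,0.051,0,0, 5,1,16.5,-0.016,0.077,0,0, 6.8,1.4,22,-0.021,0.102,0,0, 8.9,1.8,27.5,-0.026,0.128,0,0, 11.1,2.3,32.7,-0.032,0.154,0,0, 14.2,3,40,-0.039,0.188,0,0, 14.2,3,40,-0.039,0.188,0,0]' && python3 -m inch '[0,0,0,0,0,0,0, 0,0,0,0,0,0,0]'
python3 - <<'E'
from h import *
im=bot.camera("scene"); cv2.imwrite("pics/s4.png",im[160:300,160:320].repeat(4,0).repeat(4,1))
o=bot.get_obs();print(o["eef_pos"],o["ft_force"],o["ft_torque"],o["grip_width"],np.rad2deg(np.arccos(-R.from_quat(o["tool_rot"]).as_matrix()[2,2])))
E
```

```text
clock: 5.52
eef_pos: [0.4961, -0.2144, 0.184]
tool_rot: [0.98, 0.101, -0.172, 0.018]
ft_force: [-0.5, 0.0, 0.1]
grip_width: 0.0427
grasp_force: 61.4
clock: 5.68
eef_pos: [0.4953, -0.2144, 0.1833]
tool_rot: [0.98, 0.101, -0.172, 0.018]
ft_force: [2.0, 0.1, -0.2]
grip_width: 0.0429
grasp_force: 61.4
[ 0.49501838 -0.21441024  0.1834563 ] [ 2.25683258  0.338857   -0.46292474] [ 0.22258665 -1.25480958 -0.01305128] 0.04275982767717223 19.89361928326838
```

View pics/s4.png

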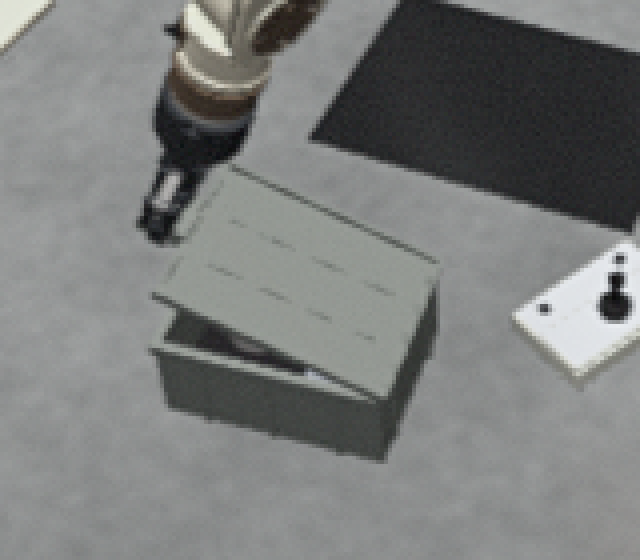

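Tilt is about 20° with the far edge still on the rim and the workpieces visible beneath. Next is a straight lift, then levelling in the air.

```bash
python3 -m inch '[0,0,5,0,0,0,0, 0,0,15,0,0,0,0, 0,0,28,0,0,0,0, 0,0,42,0,0,0,0, 0,0,55,0,0,0,0, 0,0,65,0,0,0,0, 0,0,70,0,0,0,0, 0,0,70,0,0,0,0]' && python3 -m inch '[0,0,0,0.006,-0.03,0,0, 0,0,0,0.017,-0.08,0,0, 0,0,0,0.029,-0.14,0,0, 0,0,0,0.042,-0.2,0,0, 0,0,0,0.054,-0.26,0,0, 0,0,0,0.064,-0.31,0,0, 0,0,0,0.071,-0.342,0,0, 0,0,0,0.071,-0.342,0,0]' && python3 -m inch '[0,0,0,0,0,0,0, 0,0,0,0,0,0,0]'
python3 - <<'E'
from h import *
cv2.imwrite("pics/s5.png",bot.camera("scene")); bot.camera("wrist")
o=bot.get_obs();print(o["eef_pos"],o["ft_force"],o["ft_torque"],o["grip_width"],R.from_quat(o["tool_rot"]).as_matrix().round(3).tolist())
for c in("scene","wrist"):
  for n in("lid_lip","lid_far","lid"):
    for d in bot.spot_point(c,n)[:1]: print(c,n,d["uv"].round(1) if hasattr(d["uv"],'round') else d["uv"],round(d["confidence"],2))
y=.205;q=o["eef_pos"]+np.array([0,0,-.021]); 
for n,p in dict(lip=q+[0,0,.009],lid=q+.123*np.array([np.cos(y),np.sin(y),0]),far=q+.223*np.array([np.cos(y),np.sin(y),0])).items(): print(n,proj("scene",p).round(1),proj("wrist",p).round(1))
E
```

```text
clock: 6.4
eef_pos: [0.4948, -0.2147, 0.2554]
tool_rot: [0.98, 0.1, -0.172, 0.018]
ft_force: [-0.2, -0.4, -1.4]
grip_width: 0.0428
grasp_force: 61.2
clock: 7.07
eef_pos: [0.4927, -0.2146, 0.2537]
tool_rot: [0.995, 0.102, -0.001, -0.0]
ft_force: [-0.6, -0.7, -1.2]
grip_width: 0.0429
grasp_force: 61.2
clock: 7.23
eef_pos: [0.4944, -0.2144, 0.2535]
tool_rot: [0.995, 0.102, -0.001, -0.0]
ft_force: [0.2, 0.7, -1.7]
grip_width: 0.0427
grasp_force: 61.2
[ 0.49492867 -0.21430204  0.25340217] [ 0.15559691  0.747589   -2.51682436] [-0.06310829  0.20460126  0.03295055] 0.04282796935468172 [[0.979, 0.204, -0.002], [0.204, -0.979, 0.0], [-0.002, -0.001, -1.0]]
scene lid_lip [199.3, 197.2] 0.59
scene lid_far [263.5, 214.0] 0.89
scene lid [234.5, 211.0] 0.75
wrist lid_lip [277.8, 283.1] 0.59
wrist lid [275.2, 14.9] 0.7
lip [199.8 198.4] [277.  280.6]
lid [235.8 208.4] [276.3   5.7]
far [265.8 215.1] [ 275.2 -389.4]
```

View pics/s5.png

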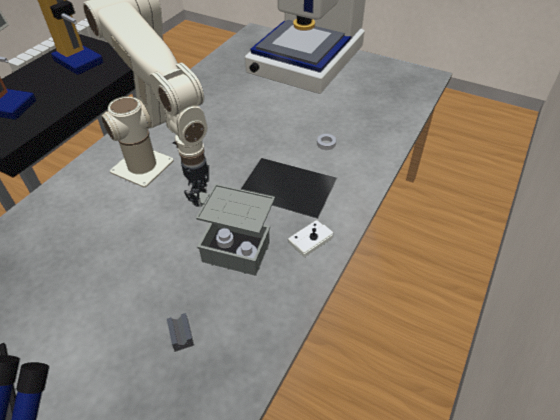

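The lid is level and clear, with both workpieces visible in the container at (225,238) and (246,249). Next I carry it over the mat.

```bash
python3 -m inch '[0,10,0,0,0,0,0, -1,30,0,0,0,-0.02,0, -2,60,0,0,0,-0.04,0, -3,92,0,0,0,-0.06,0, -4,126,0,0,0,-0.08,0, -5,160,0,0,0,-0.09,0, -6,194,0,0,0,-0.09,0, -7,228,0,0,0,-0.09,0]' && python3 -m inch '[0,34,0,0,0,0,0, 0,68,0,0,0,0,0, 0,98,0,0,0,0,0, 0,124,0,0,0,0,0, 0,144,0,0,0,0,0, 0,156,0,0,0,0,0, 0,160,0,0,0,0,0, 0,160,0,0,0,0,0]' && python3 -m inch '[0,0,-10,0,0,0,0, 0,0,-28,0,0,0,0, 0,0,-48,0,0,0,0, 0,0,-68,0,0,0,0, 0,0,-86,0,0,0,0, 0,0,-100,0,0,0,0, 0,0,-105,0,0,0,0, 0,0,-105,0,0,0,0]' && python3 -m inch '[0,0,0,0,0,0,0, 0,0,0,0,0,0,0]'
python3 - <<'E'
from h import *
im=bot.camera("scene"); cv2.imwrite("pics/s6.png",im[90:300,150:430].repeat(2,0).repeat(2,1)); bot.camera("top")
o=bot.get_obs();print(o["eef_pos"],o["ft_force"],o["ft_torque"],R.from_quat(o["tool_rot"]).as_matrix().round(3).tolist())
for d in bot.spot_point("top","lid")[:1]: print(onz("top",d["uv"],o["eef_pos"][2]-.021),d["confidence"])
E
```

```text
clock: 8.3
eef_pos: [0.4871, 0.0157, 0.2542]
tool_rot: [0.998, 0.057, 0.0, -0.0]
ft_force: [0.9, -1.1, -2.1]
grip_width: 0.0425
grasp_force: 61.4
clock: 8.97
eef_pos: [0.5009, 0.0953, 0.2539]
tool_rot: [0.996, 0.085, -0.002, -0.016]
ft_force: [-0.8, -0.7, -1.7]
grip_width: 0.0429
grasp_force: 61.4
clock: 9.63
eef_pos: [0.4991, 0.0954, 0.1471]
tool_rot: [0.996, 0.086, -0.004, -0.016]
ft_force: [-0.2, -0.4, -2.6]
grip_width: 0.0426
grasp_force: 61.4
clock: 9.8
eef_pos: [0.5014, 0.0962, 0.15]
tool_rot: [0.996, 0.086, -0.001, -0.016]
ft_force: [0.8, 0.3, -2.5]
grip_width: 0.0433
grasp_force: 61.4
[0.50141883 0.09630045 0.15016588] [ 0.39003902 -0.44114667 -2.08863773] [-0.09639922  0.21187102  0.00568404] [[0.985, 0.172, -0.004], [0.172, -0.985, 0.032], [0.002, -0.033, -0.999]]
[0.62511407 0.11436461 0.12916588] 0.87
```

View pics/s6.png

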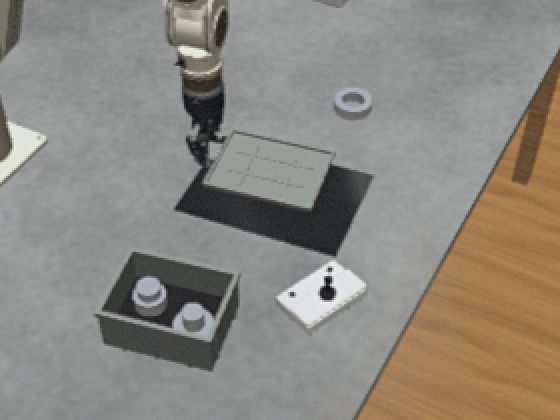

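```bash
python3 -c "
from h import *
print(bot.get_obs()['joint_pos'].round(3), bot.get_obs()['tau'].round(2))"
```

```text
[ 0.172  0.329 -0.154  1.087  0.033  3.141] [-4.000e-02 -4.063e+01  2.412e+01 -2.500e-01  1.300e-01 -1.000e-02]
```

Joint 6 hit its 3.14 limit, so the tool yaw has to stay at or above the base angle. I'll place the lid at yaw 0.35, which still fits the mat.

```bash
python3 - <<'E'
from h import *
o=bot.get_obs(); psi=.35
t=np.array([np.cos(psi),np.sin(psi),0]); M=np.stack([t,np.cross([0,0,-1],t),[0,0,-1]],1)
print((R.from_matrix(M)*R.from_quat(o["tool_rot"]).inv()).as_rotvec().round(3), (np.array([.605,.188])-.123*t[:2]-o["eef_pos"][:2])*1e3)
E
```

```text
[-0.032 -0.007  0.177] [-11.82269846  49.45746884]
```

```bash
python3 -m inch '[0,0,0,-0.005,-0.001,0.03,0, 0,0,0,-0.014,-0.003,0.08,0, 0,3,0,-0.023,-0.005,0.13,0, -3,12,0,-0.032,-0.007,0.177,0, -6,25,0,-0.032,-0.007,0.177,0, -9,38,0,-0.032,-0.007,0.177,0, -12,47,0,-0.032,-0.007,0.177,0, -12,50,0,-0.032,-0.007,0.177,0]' && python3 -m inch '[0,0,0,0,0,0,0, 0,0,0,0,0,0,0]'
python3 - <<'E'
from h import *
bot.camera("top"); bot.camera("scene")
o=bot.get_obs();M=R.from_quat(o["tool_rot"]).as_matrix();print(o["eef_pos"],o["joint_pos"].round(3),M.round(3).tolist())
for d in bot.spot_point("top","lid")[:1]: print(onz("top",d["uv"],o["eef_pos"][2]-.021),d["confidence"])
for c in("scene","top"):
  for n in("lid_far","lid_lip"):
    for d in bot.spot_point(c,n)[:1]: print(c,n,d["uv"],proj(c,o["eef_pos"]+[0,0,-.021+.009*(n=="lid_lip")]+(n=="lid_far")*.223*M[:,0]*[1,1,0]).round(1))
E
```

```text
clock: 10.62
eef_pos: [0.488, 0.1479, 0.1493]
tool_rot: [0.985, 0.175, -0.001, 0.0]
ft_force: [0.9, -0.1, -3.1]
grip_width: 0.0425
grasp_force: 61.4
clock: 10.78
eef_pos: [0.4886, 0.1463, 0.1492]
tool_rot: [0.985, 0.174, -0.001, 0.0]
ft_force: [0.2, 0.0, -2.3]
grip_width: 0.0426
grasp_force: 61.4
[0.48863011 0.14583796 0.14903711] [ 2.900e-01  3.320e-01 -1.520e-01  1.089e+00 -1.000e-03  3.082e+00] [[0.94, 0.342, -0.002], [0.342, -0.94, -0.001], [-0.002, 0.0, -1.0]]
[0.60631949 0.18773352 0.12803711] 0.87
scene lid_far [315.5, 164.8] [314.7 164.7]
top lid_far [211.4, 181.9] [210.1 180.8]
top lid_lip [230.4, 254.6] [228.5 253.4]
```

```bash
python3 -m inch '[0,0,-10,0,0,0,0, 0,0,-28,0,0,0,0, 0,0,-46,0,0,0,0, 0,0,-64,0,0,0,0, 0,0,-82,0,0,0,0, 0,0,-96,0,0,0,0, 0,0,-106,0,0,0,0, 0,0,-109,0,0,0,0]' && python3 -m inch '[0,0,-1,0,0,0,0, 0,0,-2,0,0,0,0, 0,0,-3,0,0,0,0, 0,0,-4,0,0,0,0, 0,0,-5,0,0,0,0, 0,0,-5,0,0,0,0]'; python3 -c "
from h import *
o=bot.get_obs();print(o['ft_torque'])"
```

```text
clock: 11.8
eef_pos: [0.487, 0.1457, 0.0377]
tool_rot: [0.985, 0.174, -0.003, 0.0]
ft_force: [-0.2, -0.1, -3.1]
grip_width: 0.0427
grasp_force: 61.5
clock: 12.3
eef_pos: [0.4888, 0.1463, 0.0353]
tool_rot: [0.985, 0.174, -0.001, 0.0]
ft_force: [0.2, -0.2, -2.1]
grip_width: 0.0428
grasp_force: 61.5
[-0.08968269  0.24818198 -0.00171997]
```

```bash
python3 -m inch '[0,0,-0.7,0,0,0,0, 0,0,-1.4,0,0,0,0, 0,0,-2,0,0,0,0, 0,0,-2.5,0,0,0,0, 0,0,-3,0,0,0,0, 0,0,-3,0,0,0,0]'; python3 -c "
from h import *
bot.camera('wrist');o=bot.get_obs();print(o['ft_force'],o['ft_torque'],o['eef_pos'])"
```

```text
clock: 12.8
eef_pos: [0.4886, 0.1463, 0.0321]
tool_rot: [0.985, 0.174, -0.001, 0.0]
ft_force: [-0.3, -0.3, 0.1]
grip_width: 0.0427
grasp_force: 61.8
[-0.17011812 -0.22065741  0.50995171] [-0.06924942  0.05202724 -0.02989355] [0.48861916 0.14628585 0.03214689]
```

Contact has begun at the expected height (TCP z 0.032). A touch lower, then release.

```bash
python3 -m inch '[0,0,-0.5,0,0,0,0, 0,0,-1,0,0,0,0, 0,0,-1,0,0,0,0]' && python3 -m inch '[0,0,0,0,0,0,55, 0,0,0,0,0,0,60, 0,0,0,0,0,0,70, 0,0,0,0,0,0,80, 0,0,0,0,0,0,90, 0,0,0,0,0,0,100, 0,0,0,0,0,0,100, 0,0,0,0,0,0,100]' && python3 -m inch '[0,0,5,0,0,0,100, 0,0,15,0,0,0,100, 0,0,30,0,0,0,100, 0,0,50,0,0,0,100, 0,0,75,0,0,0,100, 0,0,100,0,0,0,100, 0,0,120,0,0,0,100, 0,0,120,0,0,0,100]'
python3 - <<'E'
from h import *
im=bot.camera("scene"); cv2.imwrite("pics/s7.png",im[90:300,150:430].repeat(2,0).repeat(2,1))
for n,z in dict(lid_lip=.02,lid=.011,lid_far=.011,container=0,joystick=0).items():
    for d in bot.spot_point("scene",n)[:1]: print(n,d["uv"],onz("scene",d["uv"],z).round(3),round(d["confidence"],2))
E
```

```text
clock: 13.1
eef_pos: [0.4886, 0.1463, 0.032]
tool_rot: [0.985, 0.174, -0.001, 0.0]
ft_force: [-3.3, -1.5, 6.9]
grip_width: 0.0427
grasp_force: 62.5
clock: 13.77
eef_pos: [0.4885, 0.1463, 0.0309]
tool_rot: [0.985, 0.174, -0.001, 0.0]
ft_force: [0.8, 0.4, -0.1]
grip_width: 0.0855
grasp_force: 0.0
clock: 14.43
eef_pos: [0.4916, 0.1472, 0.1568]
tool_rot: [0.985, 0.174, 0.004, -0.0]
ft_force: [1.0, 0.4, -0.0]
grip_width: 0.0854
grasp_force: 0.0
lid_lip [258.1, 179.2] [0.487 0.147 0.02 ] 0.57
lid [287.7, 184.3] [0.602 0.186 0.011] 0.57
lid_far [313.7, 185.7] [0.697 0.228 0.011] 0.78
joystick [309.1, 239.0] [ 0.798 -0.018  0.   ] 0.67
```

View pics/s7.png

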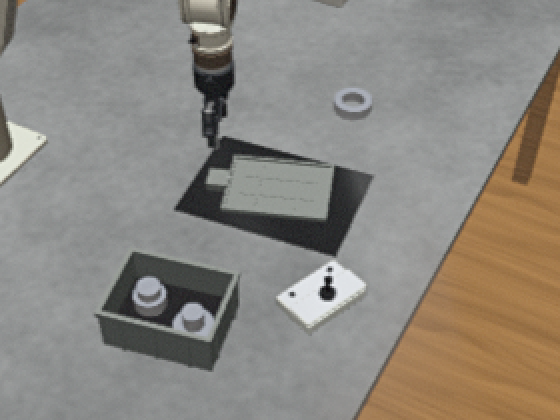

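The crop shows the lid flat and right way up on the mat at about (278,187). The container, workpieces and bystanders are in place, and the gripper is clear.

```bash
python3 -m inch '[0,0,0,0,0,0,100, 0,0,0,0,0,0,100, 0,0,0,0,0,0,100, 0,0,0,0,0,0,100]' && python3 -c "
from workcell import bot
print(bot.job_done())"
```

```text
clock: 15.07
eef_pos: [0.4884, 0.1462, 0.1506]
tool_rot: [0.985, 0.174, -0.002, 0.0]
ft_force: [0.4, 0.6, 0.8]
grip_width: 0.0852
grasp_force: 0.0
the job is handed in; nothing more can be done
None
```

I tipped the lid up about 20° with its far edge on the rim, lifted it clear, set it flat and right way up on the mat and let go; the job was handed in at about 15 s, with no verdict returned.

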